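# Lock the jewellery case: turn the slotted disc, push the bolt through

### The job

Lock the jewellery case for the night: with a fingertip, push a post of the round slotted disc round until its slot lines up with the bolt, then push the bolt by its upright tab through the slot and the lid's staple until it is fully home, with the tab against the bridge. Only push: do not pick up or lift the bolt, and leave the stones, jar and other goods standing about where they are.

Things in the scene. Friction and masses are not known exactly. Their poses are not given: they have to be found in the camera images.
- case: Flat wooden jewellery case with glazed lid, screwed to the counter. Origin at z 0 under the disc's vertical axis; +y is the way the bolt travels to lock, +x points from the lock rail to the lid. Lock rail (near side): deck 30 mm high, x -55 to 55, y -240 to 110 mm; lid beyond (x 55 to 205) 50 mm high. Only the disc's posts and the bolt's tab rise above z 62 mm here.
- channel (a point): Point in the case's frame (same axes) on the floor of the steel bolt channel, at its rear end (case y -230 mm, z 35 mm). The channel runs along case y to -40 mm, 37 mm wide over its flange, walls 15 mm apart with tops at z 45 mm.
- bridge (a point): Centre of the top of the steel bridge over the channel, just before the disc (case y -49 mm, z 55 mm): 18 mm long along the bolt, 31 mm wide, opening 15 mm wide, roof underside z 50 mm. The bolt runs under it; the bolt's tab stops against its rear face (case y -58 mm).
- staple (a point): Centre of the top of the lid's steel staple beyond the disc (case y 47 mm, z 55 mm): 10 mm long along the bolt, passage 17 mm wide and 20 mm high. The bolt's nose goes through it.
- slot (a point): Centre of the flat disc's upper face (z 48 mm). Disc 72 mm across, with one straight slot 17 mm wide, 13.5 mm deep across its whole diameter; this point's y axis runs along the slot (either way round is the same). Turns about the vertical both ways without stops, stays where left (about 2.5 N on a post moves it). Lined up when the slot runs along case y; otherwise the disc blocks the bolt.
- post_a (a point): Top end (z 82 mm) of the first of two upright steel posts on the disc: 10 mm in diameter, from z 48 to z 82 mm, 25 mm from the disc's axis, on the line square to the slot (disc +x side). Push it sideways to turn the disc.
- post_b (a point): Top end (z 82 mm) of the second, identical post, 25 mm from the axis on the other side of the slot (disc -x side).
- bolt: Loose steel bolt in the channel, 0.12 to 0.25 kg: bar 12 x 12 mm, 138 mm long, its front 12 mm tapering to a 5 mm nose, an upright tab at 122 mm behind the nose. Origin under the nose tip; +y points out through the nose, along case +y. A few newtons slide it. Fully home its tab touches the bridge and its nose is 60 mm past the disc's axis.
- bolt_nose (a point): Nose tip of the bolt, on the bar's centre line (z 41 mm). At the start under the bridge, 41 to 53 mm short of the disc's axis; fully home 60 mm past it (case y +60 mm).
- bolt_tab (a point): Centre of the top edge of the bolt's upright tab (z 80 mm): a steel plate 22 mm wide across the bolt, 8 mm thick along it, from z 48 to z 80 mm. Push on its rear (-y) face. Fully home this point is at case y -62 mm.
- stone_a: Bystander, loose, leave where it is: tumbled stone, reddish, 26 mm across, 14 mm high, lying on the lock rail beside the bolt channel (between channel and lid). Origin at the centre of its underside.
- stone_b: Bystander, loose, leave where it is: tumbled dark grey stone, 34 mm across, 20 mm high, on the table in front of the rail. Origin at the centre of its underside.
- stone_c: Bystander, loose, leave where it is: tumbled pale stone, 30 mm across, 18 mm high, on the table in front of the rail. Origin at the centre of its underside.
- bangle: Bystander, loose, leave where it is: steel bangle, 68 mm across, 10 mm high, lying on the lid's pane. Origin at the centre of its underside.
- ring_box: Bystander, loose, leave where it is: small dark ring box, 46 x 46 x 37 mm, on the table in front of the rail. Origin at the centre of its underside.
- polish: Bystander, loose, leave where it is: small amber jar, 36 mm across, 75 mm high, on the table at the +y end of the rail. Origin at the centre of its underside.
- earring_stand: Bystander, loose, leave where it is: wooden T stand, base 60 x 70 mm, 116 mm high, on the table at the +y end of the case. Origin at the centre of its underside.
Mind the look-alikes: they are no part of the job. Leave any pink or turquoise look-alike of the bolt alone.

How it is judged:
On the way, in this order (a step that is already met when the one before it is completed fails the run):
1. the disc's slot is lined up with the bolt (within 0.17 rad) while the bolt's nose is still short of the disc's centre (angle between the y axis of slot and the y axis of case, either way round below 0.17 rad and y of bolt_nose in the frame of case below 0 m), for 0.1 s.
2. the bolt's nose has come out of the slot into the lid's staple (y of bolt_nose in the frame of case above 0.045 m), for 0.1 s.
At the end, for the whole second after the job is handed in: The bolt is at rest in its channel, lying flat, within 5 mm of fully home (nose at least 55 mm past the disc's axis, through slot and staple), with the slot in line with the bolt within 0.17 rad (y of bolt_nose in the frame of case above 0.055 m and z of bolt_nose in the frame of case between 0.034 and 0.048 m and angle between the y axis of bolt and the y axis of case, either way round below 0.08 rad and angle between the y axis of slot and the y axis of case, either way round below 0.17 rad and height (world z) of bolt_tab below 0.084 m and linear speed of bolt below 0.01 m/s); the robot touches nothing.
It fails at once if the bolt is lifted or tipped up (its tab rises more than 8 mm) (height (world z) of bolt_tab above 0.088 m).
It fails at once if a stone is disturbed (moved more than 20 mm, lifted or knocked over) (distance of any of stone_a, stone_b, stone_c from where it was at the start of the episode above 0.02 m or angle between any of stone_a, stone_b, stone_c's own z axis and vertical above 0.5 rad).
It fails at once if the bangle or the ring box is disturbed (moved more than 20 mm, lifted or knocked over) (distance of any of bangle, ring_box from where it was at the start of the episode above 0.02 m or angle between any of bangle, ring_box's own z axis and vertical above 0.5 rad).
It fails at once if the jar or the earring stand is disturbed (moved more than 20 mm, lifted or knocked over) (distance of any of polish, earring_stand from where it was at the start of the episode above 0.02 m or angle between any of polish, earring_stand's own z axis and vertical above 0.5 rad).
It also fails if it takes over 54 s, if anything falls off the work surface, if the arm or the gripper's body presses on something with over 40 N, if the wrist force passes 120 N, or if a joint passes its speed limit or range.

### The arm

A 6-joint arm with a two-finger parallel gripper is mounted at the origin on the work surface. World frame = base frame: x ahead of the robot, y to its left, z up, the work surface at z = 0. Lengths are in m, angles in rad, forces in N, time in s.
With the tool pointing down it reaches from about 0.3 to 0.775 m from the base axis. Payload 14.6 kg.
Tool frame: the origin (TCP) lies at the very end of the fingers, on their centre line; the grasp point (between the pads) lies 19 mm behind it; z points along the fingers, x is the direction in which the jaws open and shut, and the axes are right-handed (so a half turn about z gives the same grasp; the last joint's range is limited). The gripper opens to 94 mm and grips with 3 to 60 N. Pads are 16 mm wide; open, the fingers measure 119 mm over their backs; the gripper's body (75 mm by 177 mm) begins 78 mm behind the grasp point.
Start: joints at [-1.373, 0.3, 1.521, -0, 1.321, -0.067], TCP at [0.144, -0.531, 0.205] pointing down, gripper open.
Joint ranges: [-3.03, 3.03], [-0.79, 2.21], [0.23, 2.52], [-1.04, 4.18], [0, 3.07], [-2.55, 2.55]. Speed limits (rad/s): [2.22, 2.22, 2.57, 3.14, 3.14, 3.14].

### API

Orientations are given as [roll, pitch, yaw] about the fixed x, y, z axes, in that order (R = Rz(yaw) Ry(pitch) Rx(roll)).
In Python, from station import ctrl gives the robot as it stands.
- The arm moves only by the shell command python3 -m inch 'ROWS' [FORCE]. ROWS is JSON, one flat list of numbers, 7 for each row, row after row: the shift along the tool's x, y, z in cm, then the turn, a rotation vector about the tool's x, y, z in rad, then the opening, from 0 (shut) to 1 (fully open). In form: [tx, ty, tz, wx, wy, wz, claw, tx, ty, tz, wx, wy, wz, claw, ...]. A call has 1 to 20 rows; each row shifts and turns the commanded pose from where the row before left it, along the tool's axes as they then stand; what a row does not reach is not made up. A row lasts 1/8 s, in which the tool goes at most 62.5 mm and 10.7 degrees, less where a joint would pass 70% of its speed; a pose out of reach is approached as far as the arm can. A call is refused whole if a number of a shift passes 6.25 or a number of a turn 0.188, either way. A call with a gripper value outside its range is refused whole. The fingers move at their own pace and stop on an object; FORCE is the grip in N (left out, the last holds). Time passes only in rows, so rows that do not move let the fingers close. It gives the time, the measured TCP pose, the force and the opening at its end, in the units of the state.
- ctrl.get_obs(): the state, without advancing time (a new reading comes with each control period).
- ctrl.camera(name): name is "scene" or "top" or "wrist"; returns (picture, depth): 480x640x3 uint8, red, green, blue; 480x640 float32, m along the optical axis (not along the pixel's ray), 0 where there is no reading.
- ctrl.camera_params(name): a dict with "vertical_fov" (degrees; the focal length in pixels is half the picture's height over the tangent of half this angle, whatever the lens; pixels are square), "cx", "cy" (the principal point, pixels), "camera_from_world" (4x4, takes a point from world to camera coordinates); the wrist camera has in their place "mount" (4x4, takes a point from camera to tool coordinates, whose origin is the TCP and whose axes are the tool frame's). Camera axes: x right, y down, z forward; pixel columns grow to the right and rows downward; lengths in m; the calibration is good to about 2 mm. A picture is of the moment at which its call begins: read the wrist's pose just before it. camera_params takes no time and is no camera call.
- ctrl.hand_in(): hands the job in, once; it reports no verdict.
Trained networks look in the newest picture that a camera, given by its name, has taken for a name from the list of things; names that differ only in an ending like _2 or _b are one class to them, and where a whole thing is asked for, a point or a joint stands for the part that bears it (a point fixed in the world has none). Each returns a list of dicts, best first, with "score" (0 to 1); they miss things now and then, are a little off and sometimes report something else, mostly with a low value. They report only what shows in the picture. A call takes as long as a camera call. They do not tell look-alikes from the thing itself.
- ctrl.spot_in(camera, label): "bbox" ([centre column, centre row, width, height] in pixels, round what is visible of it).
- ctrl.place_of(camera, label): "centre" ([column, row] in pixels: a listed point, or the origin of a listed thing).
The state is a dict: "time_s": time; "qpos": joint angles; "joint_vel": joint speeds; "tau": joint torques, N m; "ee_pos": TCP position; "eef_rot": TCP orientation; "force": force on the tool from outside, world axes, zero at the start; "moment": the same for the moment, N m; "grip_width": finger opening in m.
Only numpy, scipy, OpenCV 4.12 (cv2) and the standard library are available. Lean on these libraries where they do the work, as an engineer would, in place of code of your own. Each camera call takes 0.05 s, during which the arm holds its last target. There are 200 camera calls.

## Working session

There is one attempt and no reset: what is moved stays moved. The work goes in short steps, Python scripts to look and compute and a shell command to move; the robot and the scene stay as the last step left them, time stands still between calls to the robot, and variables do not carry over. Pictures are saved under pics/ and viewed, about 8 in all and at most 12, crops included, and the job is handed in when it is done.

```bash
mkdir -p pics; cat > h.py <<'E'
import numpy as np, cv2
from station import ctrl
from scipy.spatial.transform import Rotation as R
def T():
    o=ctrl.get_obs(); M=np.eye(4); M[:3,:3]=R.from_euler('xyz',o['eef_rot']).as_matrix(); M[:3,3]=o['ee_pos']; return M
def c2w(n,M=None):
    p=ctrl.camera_params(n)
    return (M if M is not None else T())@np.array(p['mount']) if n=='wrist' else np.linalg.inv(np.array(p['camera_from_world']))
def onz(n,uv,z,M=None):
    p=ctrl.camera_params(n); f=240/np.tan(np.radians(p['vertical_fov'])/2); C=c2w(n,M)
    d=C[:3,:3]@np.array([(uv[0]-p['cx'])/f,(uv[1]-p['cy'])/f,1]); o=C[:3,3]
    return o+d*(z-o[2])/d[2]
def proj(n,P,M=None):
    p=ctrl.camera_params(n); f=240/np.tan(np.radians(p['vertical_fov'])/2)
    q=np.linalg.inv(c2w(n,M))@np.r_[P,1]; return np.array([p['cx']+f*q[0]/q[2],p['cy']+f*q[1]/q[2]])
def save(im,name): cv2.imwrite('pics/'+name,cv2.cvtColor(im,cv2.COLOR_RGB2BGR))
E
python3 - <<'E'
from h import *
np.set_printoptions(precision=4,suppress=True)
print(ctrl.get_obs())
Z=dict(case=0,channel=.035,bridge=.055,staple=.055,slot=.048,post_a=.082,bolt_tab=.08,bolt_nose=.041,stone_a=.03,bangle=.05,polish=0,earring_stand=0,ring_box=0)
for n in ('top','scene'):
    im,d=ctrl.camera(n); save(im,n+'0.png')
    for k,z in Z.items():
        for r in ctrl.place_of(n,k)[:3]: print(n,k,round(r['score'],2),np.round(r['centre']),onz(n,r['centre'],z))
E
```

```text
{'time_s': 0.0, 'qpos': array([-1.3726,  0.3005,  1.5216,  0.    ,  1.3207, -0.0666]), 'joint_vel': array([-0.0014,  0.0002, -0.0021,  0.0026, -0.0018,  0.0012]), 'tau': array([  0.0039, -53.1804, -35.2734,   0.071 ,   0.0244,  -0.0001]), 'ee_pos': array([ 0.1439, -0.5306,  0.2049]), 'eef_rot': array([-3.1415,  0.0011, -1.306 ]), 'force': array([-0.6158, -0.5077, -0.3296]), 'moment': array([-0.0126,  0.0075,  0.0116]), 'grip_width': 0.09411822100491399}
top case 0.57 [300. 221.] [0.5318 0.0944 0.    ]
top channel 0.67 [421. 193.] [ 0.5817 -0.1258  0.035 ]
top bridge 0.67 [324. 214.] [0.5384 0.0519 0.055 ]
top staple 0.7 [274. 224.] [0.52   0.1383 0.055 ]
top staple 0.69 [292. 287.] [0.4102 0.1054 0.055 ]
top slot 0.78 [298. 220.] [0.529  0.0964 0.048 ]
top post_a 0.92 [307. 209.] [0.5444 0.0821 0.082 ]
top bolt_tab 0.97 [528. 260.] [ 0.462  -0.2998  0.08  ]
top bolt_tab 0.85 [418. 294.] [ 0.4017 -0.109   0.08  ]
top bolt_tab 0.84 [392. 192.] [ 0.5747 -0.0643  0.08  ]
top bolt_nose 0.9 [420. 357.] [ 0.2883 -0.1206  0.041 ]
top bolt_nose 0.86 [323. 212.] [0.5445 0.052  0.041 ]
top bolt
[... 1270 characters left out ...]
[ 0.4529 -0.2129  0.041 ]
scene bolt_nose 0.63 [125. 315.] [ 0.3141 -0.1494  0.041 ]
scene bolt_nose 0.56 [329. 298.] [0.5412 0.054  0.041 ]
scene stone_a 0.71 [274. 299.] [0.4671 0.0105 0.03  ]
scene stone_a 0.61 [335. 351.] [ 0.6005 -0.0165  0.03  ]
scene stone_a 0.58 [267. 319.] [ 0.4834 -0.0266  0.03  ]
scene bangle 0.88 [391. 349.] [0.6697 0.0197 0.05  ]
scene bangle 0.72 [281. 400.] [ 0.597  -0.1316  0.05  ]
scene polish 0.62 [370. 229.] [0.4849 0.261  0.    ]
scene earring_stand 0.66 [445. 239.] [0.6079 0.3143 0.    ]
scene earring_stand 0.51 [369. 227.] [0.4795 0.2655 0.    ]
scene ring_box 0.82 [283. 259.] [0.4046 0.1092 0.    ]
scene ring_box 0.63 [352. 255.] [0.4959 0.1867 0.    ]
```

```bash
python3 - <<'E'
import cv2
im=cv2.imread('pics/top0.png'); cv2.imwrite('pics/t1.png',cv2.resize(im[120:320,160:560],None,fx=2,fy=2,interpolation=3))
cv2.imwrite('pics/t2.png',cv2.resize(im[150:260,240:440],None,fx=4,fy=4,interpolation=3))
E
```

```text
(no output)
```

View pics/t1.png

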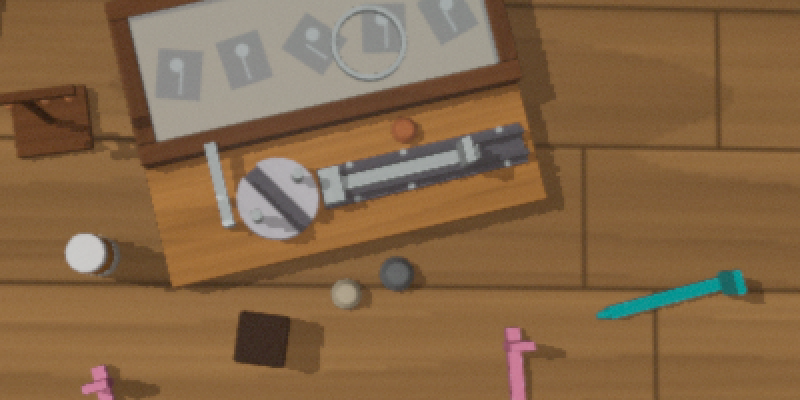

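View pics/t2.png

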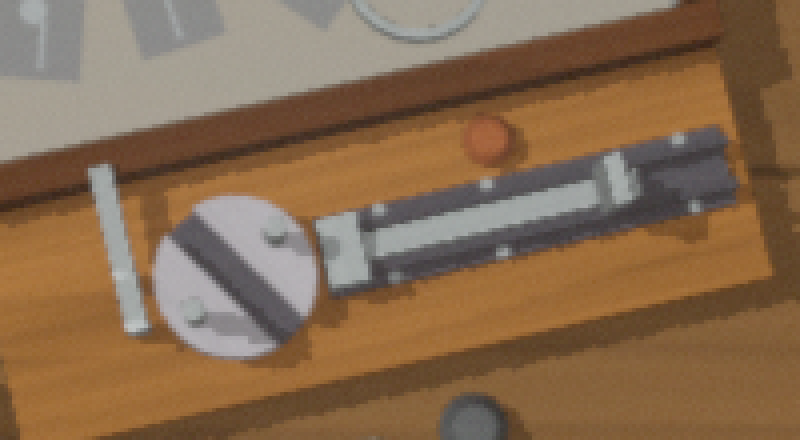

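The top picture shows the steel bolt in the channel with its tab at about px (394,194). The slotted disc is at (299,219), with posts at (309,208) and (289,227). The staple is at (270,212), the red stone_a at (361,185) and the bangle at (344,141).

Bolt candidates:
- Steel bolt with its tab at (394,194). It lies in the channel with its nose under the bridge, so it fits the description.
- Turquoise look-alike at about (528,262), loose on the table.
- Pink look-alikes at about (418,294) and (210,310), loose on the table.

I'll use the steel one, and the enlarged crop confirms it. Next I fit the case frame.

```bash
cat >> h.py <<'E'
def fit(pairs):
    # pairs: list of (case xy, world xy) -> angle of case x axis, origin
    A=np.array([p[0] for p in pairs],float);B=np.array([p[1] for p in pairs],float)
    a=A-A.mean(0);b=B-B.mean(0)
    th=np.arctan2((a[:,0]*b[:,1]-a[:,1]*b[:,0]).sum(),(a*b).sum())
    Q=np.array([[np.cos(th),-np.sin(th)],[np.sin(th),np.cos(th)]])
    o=B.mean(0)-Q@A.mean(0); res=B-(A@Q.T+o); return th,Q,o,res
E
python3 - <<'E'
from h import *
np.set_printoptions(precision=4,suppress=True)
W={'channel':((0,-.23),[(.5817,-.1258),(.5926,-.1258)]),'bridge':((0,-.049),[(.5384,.0519),(.5505,.0503)]),'staple':((0,.047),[(.52,.1383),(.5223,.1457)]),'slot':((0,0),[(.529,.0964)])}
pr=[(v[0],w) for v in W.values() for w in v[1]]
th,Q,o,res=fit(pr); print(th,o); print(res)
for n,p in dict(postA=(.5444,.0821),tab=(.5747,-.0643),nose=(.5445,.052)).items(): print(n,(np.array(p)-o)@Q)
tgt=o+Q@np.array([.013,-.09]); print('above',tgt, 'dir slot')
M=T(); print('tool shift cm',100*M[:3,:3].T@(np.r_[tgt,.2]-M[:3,3]))
E
```

```text
0.2438743791882308 [0.5318 0.0973]
[[-0.0056  0.0001]
 [ 0.0053  0.0001]
 [-0.0052  0.0021]
 [ 0.0069  0.0005]
 [-0.0004 -0.0046]
 [ 0.0019  0.0028]
 [-0.0028 -0.0009]]
postA [ 0.0086 -0.0178]
tab [ 0.0026 -0.1672]
nose [ 0.0014 -0.0471]
above [0.5661 0.0131] dir slot
tool shift cm [-41.4476 -54.9846   0.5444]
```

```bash
python3 -m inch '[-2.07,-2.75,0,0,0,0,0,-2.07,-2.75,0,0,0,0,0,-2.07,-2.75,0,0,0,0,0,-2.07,-2.75,0,0,0,0,0,-2.07,-2.75,0,0,0,0,0,-2.07,-2.75,0,0,0,0,0,-2.07,-2.75,0,0,0,0,0,-2.07,-2.75,0,0,0,0,0,-2.07,-2.75,0,0,0,0,0,-2.07,-2.75,0,0,0,0,0,-2.07,-2.75,0,0,0,0,0,-2.07,-2.75,0,0,0,0,0,-2.07,-2.75,0,0,0,0,0,-2.07,-2.75,0,0,0,0,0,-2.07,-2.75,0,0,0,0,0,-2.07,-2.75,0,0,0,0,0,-2.07,-2.75,0,0,0,0,0,-2.07,-2.75,0,0,0,0,0,-2.07,-2.75,0,0,0,0,0,-2.07,-2.75,0,0,0,0,0]' 20
python3 -m inch '[0,0,0,0,0,0,0,0,0,0,0,0,0,0]'
python3 - <<'E'
from h import *
np.set_printoptions(precision=4,suppress=True)
M=T(); print(M)
im,d=ctrl.camera('wrist'); save(im,'w1.png')
Z=dict(channel=.035,bridge=.055,staple=.055,slot=.048,post_a=.082,bolt_tab=.08,bolt_nose=.041)
for k,z in Z.items():
    for r in ctrl.place_of('wrist',k)[:3]: print(k,round(r['score'],2),np.round(r['centre']),onz('wrist',r['centre'],z,M))
E
```

```text
time_s: 3.9
ee_pos: [0.567, 0.0137, 0.2055]
eef_rot: [-3.142, -0.0, -1.306]
force: [-0.1, -0.4, -0.2]
grip_width: 0.0006
time_s: 4.15
ee_pos: [0.5661, 0.0124, 0.2053]
eef_rot: [3.141, 0.0, -1.306]
force: [0.1, 0.0, -0.3]
grip_width: 0.0003
[[ 0.2617 -0.9651 -0.0004  0.5661]
 [-0.9651 -0.2617 -0.0001  0.0124]
 [-0.      0.0004 -1.      0.2053]
 [ 0.      0.      0.      1.    ]]
channel 0.82 [459. 233.] [ 0.5911 -0.1307  0.035 ]
bridge 0.65 [279. 234.] [0.5455 0.0497 0.055 ]
staple 0.84 [182. 232.] [0.5226 0.1433 0.055 ]
slot 0.58 [233. 230.] [0.5363 0.0963 0.048 ]
slot 0.28 [409. 242.] [ 0.5697 -0.0792  0.048 ]
post_a 0.96 [246. 228.] [0.5504 0.0789 0.082 ]
post_a 0.95 [203. 254.] [0.5156 0.1115 0.082 ]
post_a 0.4 [245. 224.] [0.5539 0.0805 0.082 ]
bolt_tab 0.9 [408. 243.] [ 0.5749 -0.0686  0.08  ]
bolt_tab 0.76 [579. 382.] [ 0.4805 -0.284   0.08  ]
bolt_tab 0.61 [ 61. 338.] [0.3933 0.2325 0.08  ]
bolt_nose 0.92 [282. 230.] [0.5466 0.0486 0.041 ]
bolt_nose 0.86 [100. 408.] [0.2814 0.2053 0.041 ]
bolt_nose 0.2 [408. 243.] [ 0.5679 -0.0804  0.041 ]
```

View pics/w1.png

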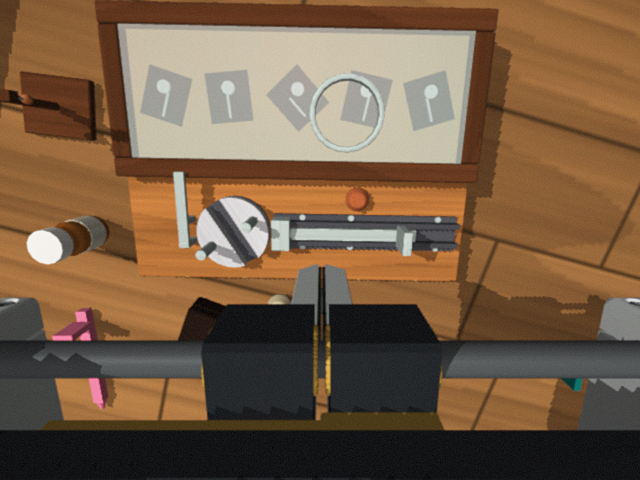

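```bash
python3 - <<'E'
from h import *
np.set_printoptions(precision=4,suppress=True)
pr=[((0,-.23),(.5911,-.1307)),((0,-.049),(.5455,.0497)),((0,.047),(.5226,.1433)),((0,0),(.533,.0952)),((0,0),(.5363,.0963))]
th,Q,o,res=fit(pr); print(th,o); print(res)
for n,p in dict(postA=(.5504,.0789),postB=(.5156,.1115),tab=(.5749,-.0686),nose=(.5466,.0486)).items(): print(n,(np.array(p)-o)@Q)
tgt=o+Q@np.array([.018,-.06]); M=T(); print(tgt,'tool cm',100*M[:3,:3].T@(np.r_[tgt,.064]-M[:3,3]),'yaw',th-np.pi/2)
print('per case x,y 1cm in tool after yaw: x->-y, y->-x')
E
```

```text
0.24464449060039062 [0.5345 0.0958]
[[ 0.0009 -0.0033]
 [-0.0008  0.0015]
 [-0.0005  0.0019]
 [-0.0015 -0.0006]
 [ 0.0018  0.0005]]
postA [ 0.0114 -0.0202]
postB [-0.0145  0.0198]
tab [-0.0006 -0.1693]
nose [ 0.0004 -0.0487]
[0.5665 0.0419] tool cm [-2.8427 -0.7795 14.1567] yaw -1.326151836194506
per case x,y 1cm in tool after yaw: x->-y, y->-x
```

```bash
python3 -m inch '[-1.42,-0.39,0,0,0,0.02,0,-1.42,-0.39,1.4,0,0,0,0,0,0,2.5,0,0,0,0,0,0,2.5,0,0,0,0,0,0,2.5,0,0,0,0,0,0,2.5,0,0,0,0,0,0,1.8,0,0,0,0,0,0,0.9,0,0,0,0,0,0,0,0,0,0,0,0,0,0,0,0,0,0]'
cat > s.py <<'E'
from h import *
np.set_printoptions(precision=4,suppress=True)
th=.2446;Q=np.array([[np.cos(th),-np.sin(th)],[np.sin(th),np.cos(th)]]);o=np.array([.534,.0957])
ob=ctrl.get_obs();M=T();print('tcp case mm',1e3*(M[:2,3]-o)@Q,'z',M[2,3],'yaw',ob['eef_rot'][2],'F case',np.r_[ob['force'][:2]@Q,ob['force'][2]],'t',ob['time_s'])
def show(cams):
    for n in cams:
        im,d=ctrl.camera(n); save(im,f'{n}_{ob["time_s"]:.2f}.png'); print('pic',f'pics/{n}_{ob["time_s"]:.2f}.png')
        for k,z in dict(slot=.048,post_a=.082,bolt_tab=.08,bolt_nose=.041).items():
            for r in ctrl.place_of(n,k)[:3]:
                c=(onz(n,r['centre'],z,M)[:2]-o)@Q*1e3
                if r['score']>.3 and abs(c[0])<60: print(n,k,round(r['score'],2),np.round(r['centre']),c)
import sys
show(sys.argv[1:])
E
python3 s.py
```

```text
time_s: 5.8
ee_pos: [0.5673, 0.0422, 0.0652]
eef_rot: [-3.14, -0.0, -1.326]
force: [-0.4, 0.1, -0.2]
grip_width: 0.0007
tcp case mm [ 19.2989 -60.0051] z 0.06522976823436778 yaw -1.3259976900967656 F case [-0.4029  0.233  -0.2205] t 5.8
```

```bash
python3 -m inch '[-0.5,0.2,0,0,0,0,0,-0.6,0,0,0,0,0,0,-0.6,0,0,0,0,0,0,-0.4,0,0,0,0,0,0,-0.4,0,0,0,0,0,0,-0.4,0,0,0,0,0,0,-0.3,0,0,0,0,0,0,0,0,0,0,0,0,0,0,0,0,0,0,0,0]'; python3 s.py wrist top
```

```text
time_s: 6.92
ee_pos: [0.5614, 0.0694, 0.0654]
eef_rot: [-3.132, -0.007, -1.327]
force: [29.5, -23.4, -12.8]
grip_width: 0.0007
tcp case mm [ 20.1923 -32.1878] z 0.0654365605325076 yaw -1.3272901577271088 F case [ 22.9528 -29.8705 -12.7749] t 6.925
pic pics/wrist_6.92.png
wrist slot 0.62 [268. 303.] [-1.5282  0.4973]
wrist slot 0.48 [187. 308.] [-4.5643 51.0362]
wrist post_a 0.88 [291. 297.] [ 17.0271 -16.4247]
wrist bolt_tab 0.88 [578. 327.] [  -1.7325 -169.118 ]
wrist bolt_tab 0.66 [331. 387.] [-37.717  -37.5814]
pic pics/top_6.92.png
```

View pics/wrist_6.92.png

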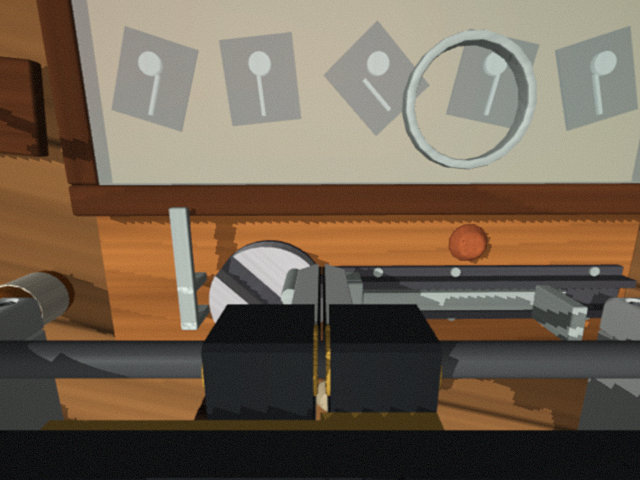

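The finger has jammed by friction. It pushes the post partly along the disc's radius, giving about 38 N, and the disc has turned only about 13°. The picture shows the post at px (290,290) against the left finger. I'll back off and then push along the arc.

```bash
python3 -m inch '[0.5,0,0,0,0,0,0,0.5,0,0,0,0,0,0,0,0,0,0,0,0,0]'; python3 s.py wrist
```

```text
time_s: 7.8
ee_pos: [0.5594, 0.063, 0.0644]
eef_rot: [3.141, 0.0, -1.326]
force: [-0.6, 0.5, 1.1]
grip_width: 0.0004
tcp case mm [ 16.7092 -37.9086] z 0.06436316482159242 yaw -1.3261946847966901 F case [-0.44    0.6379  1.0981] t 7.8
pic pics/wrist_7.80.png
wrist slot 0.71 [259. 294.] [0.7356 0.5942]
wrist slot 0.52 [268. 270.] [16.195 -6.078]
wrist post_a 0.87 [277. 291.] [ 17.3755 -15.5235]
wrist bolt_tab 0.75 [570. 320.] [  -0.1111 -168.8171]
```

```bash
python3 -m inch '[-0.35,0,0,0,0,0,0,-0.19,-0.14,0,0,0,0,0,-0.19,-0.14,0,0,0,0,0,-0.22,-0.11,0,0,0,0,0,-0.22,-0.1,0,0,0,0,0,-0.21,-0.06,0,0,0,0,0,-0.21,-0.05,0,0,0,0,0,0,0,0,0,0,0,0]'; python3 s.py wrist
```

```text
time_s: 9.05
ee_pos: [0.5622, 0.0799, 0.0647]
eef_rot: [-3.14, -0.0, -1.326]
force: [3.7, -3.2, 1.0]
grip_width: 0.0004
tcp case mm [ 23.5035 -22.1413] z 0.06472806894980736 yaw -1.3260992540917742 F case [ 2.8349 -3.995   0.9558] t 9.05
pic pics/wrist_9.05.png
wrist post_a 0.66 [289. 294.] [22.5092 -5.7139]
wrist bolt_tab 0.94 [595. 335.] [  -1.9558 -168.1337]
wrist bolt_tab 0.53 [206. 311.] [12.0425 38.2769]
```

Now it turns smoothly at about 4 N. I finish the arc, back off and raise to check.

```bash
python3 -m inch '[-0.25,-0.03,0,0,0,0,0,-0.25,-0.02,0,0,0,0,0,0,0,0,0,0,0,0]'; python3 s.py; python3 -m inch '[1.0,0,0,0,0,0,0,2,0,-1,0,0,0,0,3,0,-3,0,0,0,0,4,0,-4,0,0,0,0,0,0,-4,0,0,0,0,0,0,0,0,0,0,0,0,0,0,0,0,0,0]';python3 s.py wrist top; python3 - <<'E'
import cv2,glob
f=sorted(glob.glob('pics/wrist_1*.png'))[-1]
im=cv2.imread(f); cv2.imwrite('pics/c1.png',cv2.resize(im[150:300,80:280],None,fx=4,fy=4,interpolation=3))
E
```

```text
time_s: 9.68
ee_pos: [0.5607, 0.085, 0.0645]
eef_rot: [3.141, 0.0, -1.326]
force: [1.7, -1.0, 1.3]
grip_width: 0.0004
tcp case mm [ 23.2882 -16.8057] z 0.06445070256276121 yaw -1.3258445138187276 F case [ 1.3769 -1.414   1.291 ] t 9.675
time_s: 10.55
ee_pos: [0.5846, -0.0128, 0.1839]
eef_rot: [3.141, 0.0, -1.326]
force: [-0.5, 0.4, -1.5]
grip_width: 0.0008
tcp case mm [  22.846  -117.5159] z 0.18387547868691756 yaw -1.3264461748994156 F case [-0.3529  0.5375 -1.4661] t 10.55
pic pics/wrist_10.55.png
wrist slot 0.59 [196. 252.] [-1.8334  2.6557]
wrist post_a 0.86 [188. 289.] [-25.0087  -0.3178]
wrist post_a 0.74 [181. 232.] [25.9719  0.5389]
wrist bolt_nose 0.78 [253. 250.] [ -0.9997 -50.8586]
pic pics/top_10.55.png
top slot 0.7 [296. 219.] [-3.2221  4.9854]
top post_a 0.85 [303. 230.] [-27.0178  -0.8813]
top post_a 0.67 [294. 202.] [21.9757  1.981 ]
top post_a 0.64 [299. 218.] [-5.3818  0.4334]
top bolt_nose 0.48 [323. 214.] [ -3.8655 -44.0623]
```

View pics/c1.png

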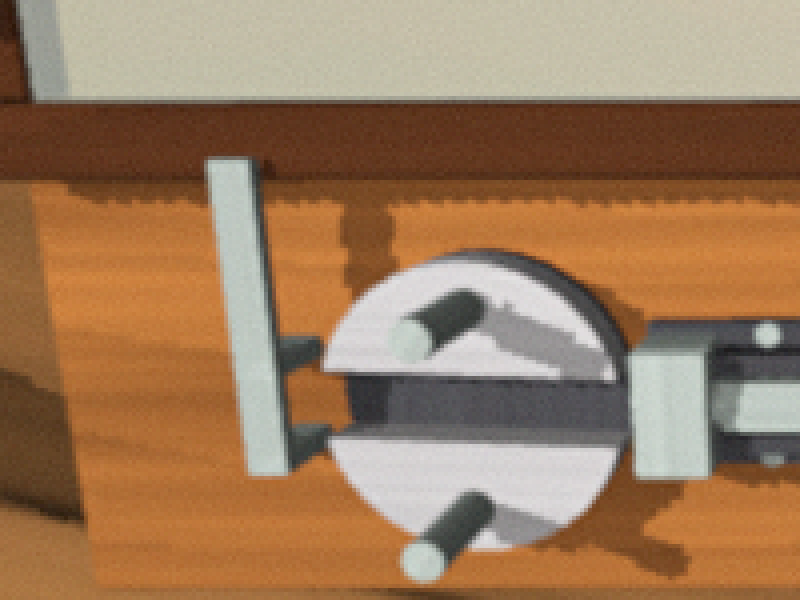

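The crop shows the slot running horizontally at (390–620, 405), in line with the bridge. The posts sit square to it, about 1° off. Next I go behind the tab.

```bash
python3 -m inch '[3,0.8,0,0,0,0,0,3,0.8,0,0,0,0,0,3,0.73,0,0,0,0,0,0,0,0,0,0,0,0,0,0,3,0,0,0,0,0,0,3,0,0,0,0,0,0,3,0,0,0,0,0,0,2.2,0,0,0,0,0,0,1.2,0,0,0,0,0,0,0,0,0,0,0,0,0,0,0,0,0,0]'; python3 s.py wrist
```

```text
time_s: 12.42
ee_pos: [0.5847, -0.105, 0.0614]
eef_rot: [-3.14, -0.001, -1.326]
force: [-0.6, 0.3, 0.8]
grip_width: 0.0006
tcp case mm [   0.6067 -207.0515] z 0.061448894653883895 yaw -1.3257954475444365 F case [-0.5011  0.444   0.815 ] t 12.425
pic pics/wrist_12.43.png
wrist post_a 0.46 [356. 267.] [  15.1357 -223.9223]
wrist bolt_tab 0.68 [243. 296.] [  -1.1292 -167.6314]
wrist bolt_tab 0.45 [114. 369.] [-42.9286 -96.1641]
wrist bolt_nose 0.92 [ 60. 269.] [ -0.5448 -45.8901]
```

```bash
python3 -m inch '[-0.8,0.05,0,0,0,0,0,-0.8,0,0,0,0,0,0,-0.6,0,0,0,0,0,0,-0.5,0,0,0,0,0,0,-0.5,0,0,0,0,0,0,-0.6,0,0,0,0,0,0,-0.6,0,0,0,0,0,0,-0.6,0,0,0,0,0,0,-0.6,0,0,0,0,0,0,-0.6,0,0,0,0,0,0,-0.6,0,0,0,0,0,0,0,0,0,0,0,0,0]'; python3 s.py wrist top
```

```text
time_s: 14.18
ee_pos: [0.5671, -0.0388, 0.0604]
eef_rot: [3.141, 0.0, -1.325]
force: [-0.7, -0.7, -0.0]
grip_width: 0.0005
tcp case mm [  -0.4209 -138.5144] z 0.06043784828917617 yaw -1.3254860837235798 F case [-0.8544 -0.5418 -0.0026] t 14.175
pic pics/wrist_14.18.png
wrist slot 0.74 [ 89. 272.] [-0.5757 -0.6305]
wrist post_a 0.59 [ 50. 342.] [-26.3882   0.9753]
wrist post_a 0.57 [ 31. 249.] [23.2283  0.7166]
wrist bolt_tab 0.8 [287. 297.] [  -2.1474 -121.1826]
wrist bolt_nose 0.97 [ 95. 269.] [-1.0191  0.4358]
pic pics/top_14.18.png
top slot 0.78 [301. 218.] [-3.4064 -2.7709]
top post_a 0.93 [301. 231.] [-28.4664   2.5923]
top post_a 0.84 [293. 202.] [23.5655  3.5229]
top bolt_tab 0.63 [301. 220.] [-9.315  -1.5821]
top bolt_nose 0.56 [294. 204.] [24.4124  2.5953]
top bolt_nose 0.47 [297. 220.] [-4.7554  3.8129]
```

```bash
python3 -m inch '[-0.6,0,0,0,0,0,0,-0.6,0,0,0,0,0,0,-0.6,0,0,0,0,0,0,-0.6,0,0,0,0,0,0,-0.6,0,0,0,0,0,0,-0.6,0,0,0,0,0,0,-0.6,0,0,0,0,0,0,-0.6,0,0,0,0,0,0,-0.6,0,0,0,0,0,0,0,0,0,0,0,0,0]'; python3 s.py; python3 -m inch '[-0.2,0,0,0,0,0,0,-0.2,0,0,0,0,0,0,-0.1,0,0,0,0,0,0,0,0,0,0,0,0,0]'; python3 s.py wrist
```

```text
time_s: 15.92
ee_pos: [0.554, 0.0136, 0.0604]
eef_rot: [3.141, 0.0, -1.325]
force: [-0.5, 0.7, 0.3]
grip_width: 0.0008
tcp case mm [ -0.5005 -84.4882] z 0.06037868156924758 yaw -1.3254531919633976 F case [-0.2994  0.8321  0.2559] t 15.925
time_s: 16.42
ee_pos: [0.5529, 0.018, 0.0604]
eef_rot: [3.142, 0.0, -1.326]
force: [0.4, 0.2, 1.3]
grip_width: 0.0002
tcp case mm [ -0.4451 -79.9286] z 0.06041431844574845 yaw -1.3259909493416955 F case [0.4139 0.0593 1.3005] t 16.425
pic pics/wrist_16.43.png
wrist slot 0.82 [188. 272.] [-0.6678 -1.1283]
wrist post_a 0.85 [154. 249.] [23.3569  0.0485]
wrist post_a 0.8 [160. 340.] [-25.4868   2.8231]
wrist bolt_tab 0.63 [289. 295.] [ -1.4495 -63.9226]
```

```bash
python3 -m inch '[-0.2,0,0,0,0,0,0,-0.1,0,0,0,0,0,0,0,0,0,0,0,0,0]'; python3 s.py
```

```text
time_s: 17.05
ee_pos: [0.5522, 0.021, 0.0604]
eef_rot: [3.142, 0.0, -1.326]
force: [0.4, -0.3, -0.3]
grip_width: 0.0005
tcp case mm [ -0.4378 -76.8926] z 0.06044525359465221 yaw -1.3259053817174702 F case [ 0.2875 -0.337  -0.2995] t 17.05
```

```bash
python3 -m inch '[-0.15,0,0,0,0,0,0,0,0,0,0,0,0,0]'; python3 s.py;  python3 -m inch '[-0.15,0,0,0,0,0,0,0,0,0,0,0,0,0]'; python3 s.py wrist
```

```text
time_s: 17.3
ee_pos: [0.5522, 0.0211, 0.0605]
eef_rot: [-3.141, -0.002, -1.326]
force: [2.3, -10.5, -1.4]
grip_width: 0.0003
tcp case mm [ -0.438  -76.7838] z 0.060517659722266186 yaw -1.3261604232585706 F case [ -0.2822 -10.7463  -1.4029] t 17.3
time_s: 17.55
ee_pos: [0.5522, 0.0212, 0.0606]
eef_rot: [-3.141, -0.004, -1.326]
force: [4.5, -20.1, -2.0]
grip_width: 0.0004
tcp case mm [ -0.3866 -76.6527] z 0.06058727305188814 yaw -1.3263686100764565 F case [ -0.5229 -20.6188  -2.0152] t 17.55
pic pics/wrist_17.55.png
wrist slot 0.79 [194. 273.] [-0.8309 -1.0855]
wrist post_a 0.88 [158. 248.] [23.9196  1.3614]
wrist post_a 0.72 [167. 343.] [-26.5628   2.5907]
wrist bolt_tab 0.63 [288. 295.] [ -1.2786 -59.6529]
wrist bolt_tab 0.56 [270. 278.] [  7.8218 -51.4316]
wrist bolt_nose 0.41 [565. 261.] [   3.554  -226.1808]
```

Hard stop at the bridge, with force rising to 20 N and no movement. I back off, raise and check.

```bash
python3 -m inch '[0.5,0,0,0,0,0,0,2,0,0,0,0,0,0,3,0,-2,0,0,0,0,3,0,-4,0,0,0,0,0,0,-4,0,0,0,0,0,0,-2,0,0,0,0,0,0,0,0,0,0,0,0,0,0,0,0,0,0]'; python3 s.py wrist scene; python3 - <<'E'
import cv2,glob
f=sorted(glob.glob('pics/wrist_18*.png'))[-1]
im=cv2.imread(f); cv2.imwrite('pics/c2.png',cv2.resize(im[120:320,60:360],None,fx=2.6,fy=2.6,interpolation=3))
E
```

```text
time_s: 18.8
ee_pos: [0.5717, -0.059, 0.1792]
eef_rot: [3.14, 0.001, -1.326]
force: [-0.4, -1.4, -0.3]
grip_width: 0.0007
tcp case mm [  -0.8659 -159.1872] z 0.17919682942286874 yaw -1.326118465540158 F case [-0.6793 -1.2396 -0.2622] t 18.8
pic pics/wrist_18.80.png
wrist slot 0.74 [149. 227.] [0.2349 1.2212]
wrist post_a 0.83 [125. 206.] [25.4615  0.8961]
wrist post_a 0.78 [132. 266.] [-25.9193   2.3093]
wrist bolt_tab 0.83 [202. 238.] [ -2.2219 -58.8516]
wrist bolt_nose 0.78 [ 92. 228.] [-1.7629 59.0756]
pic pics/scene_18.80.png
scene slot 0.92 [346. 276.] [6.3073 3.5927]
scene post_a 0.77 [362. 267.] [32.8848 -0.6987]
scene post_a 0.6 [326. 257.] [-25.158   -0.4268]
scene post_a 0.45 [354. 252.] [12.1042 25.0606]
scene bolt_tab 0.87 [328. 291.] [  3.1678 -63.8424]
scene bolt_nose 0.96 [354. 255.] [ 0.3024 59.4201]
```

View pics/c2.png

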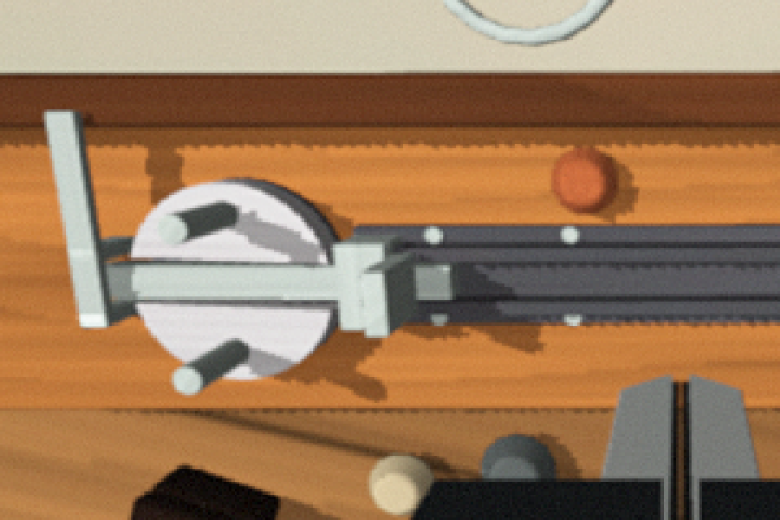

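The crop shows the bolt through the slot into the staple at (110,285). The tab is against the bridge at (375,290), and the stones are standing where they were.

```bash
python3 -c "
from station import ctrl
print(ctrl.hand_in())"
```

```text
the job is handed in; nothing more can be done
None
```

The case is locked, and I handed the job in at about 19 s of the 54 s allowed. I turned the disc about 57° by its post until the slot lined up. Then I pushed the steel bolt by its tab through the slot and staple until it stopped against the bridge.

- **Bolt position:** the force at the stop rose to 20 N with no further movement. Afterwards the nose measured about 59 mm past the disc's axis in both the wrist and scene views. The tab measured −59 mm (wrist) and −64 mm (scene) against −62 mm nominal, which is within detection error.
- **Slot:** it is in line with the bolt to about 2°.
- **Other goods:** in the last picture, the stones, ring box and bangle in view looked undisturbed, and the arm was clear of everything. I did not look at the jar or earring stand again at the end, but the arm stayed away from both.
- **One fault on the way:** the first push on the post jammed by friction at about 38 N after turning the disc about 13°. I backed off and pushed along the arc instead, and it then turned at about 5 N.

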